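# Dry-fit a layered printed case in its assembly nest

## Robot

A 6-joint arm with a two-finger parallel gripper is mounted at the origin on the work surface. World frame = base frame: x ahead of the robot, y to its left, z up, the work surface at z = 0. Lengths are in m, angles in rad, forces in N, time in s.
With the tool pointing down it reaches from about 0.35 to 1 m from the base axis. Payload 7.1 kg.
Tool frame: the origin (TCP) lies between the finger pads; the fingertips stand 22 mm ahead of it and the grasp point (between the pads) lies 3 mm ahead of it; x points along the fingers, y is the direction in which the jaws open and shut, and the axes are right-handed (so a half turn about x gives the same grasp; the last joint's range is limited). The gripper opens to 85 mm and grips with 20 to 120 N. Pads are 22 mm wide; open, the fingers measure 114 mm over their backs; the gripper's body (76 mm by 85 mm) begins 54 mm behind the grasp point. The pads swing forward as they close: fully open they stand 13 mm farther back than shut.
Start: joints at [-1.306, 0.423, 1.63, -0, 1.089, -0.019], TCP at [0.175, -0.6, 0.253] pointing down, gripper open.
Joint ranges: [-3, 3], [-0.9, 2.11], [0.09, 2.58], [-1.31, 4.45], [0.11, 2.69], [-2.54, 2.54]. Speed limits (rad/s): [2.39, 2.39, 3.01, 3.14, 3.14, 3.14].

## Interface

Orientations are given as a rotation vector (axis times angle).
In Python, from rig import manip gives the robot as it stands. The module is installed in compiled form; this text tells all that it offers. Calls block until the motion is done:
- manip.move_to(position, orientation): joint-space move of the TCP to a pose.
- manip.servo_line(position, orientation=None, rate=0.15): straight line of the TCP; orientation=None keeps the orientation; rate is the mean speed in m/s.
- manip.set_joints(angles): joint-space move.
- manip.command_gripper(opening, f_grip=None): finger opening in m; f_grip is the grip in N (None keeps the last); returns when the fingers have stopped.
- manip.hold(seconds).
- manip.solve_ik(position, orientation): joint angles nearest the present ones, or None.
- manip.camera(name): name is "scene" or "side" or "wrist"; returns a dict with "image" (480x640x3 uint8, red, green, blue), "fx", "fy", "cx", "cy" (pixels), "cam_to_world" (4x4, takes a point from camera to world coordinates); the wrist camera has in their place "mount" (4x4, takes a point from camera to tool coordinates, whose origin is the TCP and whose axes are the tool frame's). Camera axes: x right, y down, z forward; pixel columns grow to the right and rows downward; lengths in m; the calibration is good to about 2 mm. A picture is of the moment at which its call begins: read the wrist's pose just before it. There is no depth.
A pose or a line that the arm cannot do raises manip.IKError and nothing moves.
- manip.sign_off(): hands the job in, once; it reports no verdict.
Readings, each from a call of its own:
- manip.get_time(): time.
- manip.get_joint_positions(): joint angles.
- manip.get_joint_vel(): joint speeds.
- manip.get_tau(): joint torques, N m.
- manip.get_position(): TCP position.
- manip.get_ee_rot(): TCP orientation.
- manip.get_contact_force(): force on the tool from outside, world axes, zero at the start.
- manip.get_torque(): the same for the moment, N m.
- manip.get_width(): finger opening in m.
Only numpy, scipy, OpenCV 4.12 (cv2) and the standard library are available. Lean on these libraries where they do the work, as an engineer would, in place of code of your own. Each camera call takes 0.05 s, during which the arm holds its last target. There are 200 camera calls.

## Task

Build up the printed case in the assembly nest: put the long slice with the window squarely on the base slice, then the cover with its vent boss upwards on that. The nest's sprung jaw can hold a new slice up or cocked, so let go of each one and press it down with the shut fingertips until it is hard down, first at its jaw end and then at its fixed-stop end, staying a moment on each press, and have the window slice pressed flat at both ends before the cover comes near; press firmly, but not so hard that a print would crack. Leave the short slice and the other things about it where they are.

Things in the scene. Friction and masses are not known exactly. Their poses are not given: they have to be found in the camera images.
- bed (a point): Centre of the top face of the base slice (grey printed plate 90 x 56 mm), in the nest; this face lies 26 mm above the table. x points along the nest's length from the fixed stop (-x end) to the sprung jaw (+x end), y across its width, z up.
- nest: The assembly nest, a fixed black printed jig: foot 190 x 84 x 12 mm with a 50 mm wide upright at each end, 66 mm tall over the table; both long sides are open for the fingers. Origin under its centre, axes as the bed's. A slice's ends rub on the uprights, so it hangs where it is let go and needs 3 to 12 N to be pushed down until it stops hard on what is below.
- stop_face (a point): Middle of the fixed black stop's upright face, 45 mm from the bed's centre towards -x of the bed. The face is upright to 22 mm above the bed, then leans outwards by 20 degrees as a lead-in up to 40 mm above it (6.5 mm farther out at the top).
- jaw_face (a point): Middle of the aluminium jaw's upright face, at rest 42.5 mm from the bed's centre towards +x, with the same height and lead-in as the stop. It slides outwards against a spring: 2 N when pushed out to 45 mm, 2.7 N at 49 mm, 12 mm of travel in all.
- jaw (a joint): How far the sprung jaw is pushed outwards, m: 0 at rest, 0.0025 with the window slice down, 0.0065 with the cover down.
- spacer_mid (a point): Centre (half-way up) of the window slice: grey printed plate 90 x 56 x 12 mm with a 30 x 28 mm window through its middle, so 30 mm of solid plate at each end; x along its length, z up. About 50 g. It lies flat on the table. When fitted it touches stop and jaw: its centre is over the bed's centre, 6 mm above it; either way round.
- cover_mid (a point): Centre of the cover's plate, half-way up its 10 mm: grey printed solid plate 94 x 56 x 10 mm with a low vent boss of 26 x 28 x 3 mm in the middle of its top; x along its length, z up. About 55 g. It lies flat on the table, boss up. When fitted against the stop its centre is 2 mm from the bed's centre towards the jaw and 17 mm above the bed; either way round.
- spacer: The window slice again; origin at the centre of its underside.
- cover: The cover again; origin at the centre of its underside.
- base_slice: The base slice, kept in the nest on a rubber cushion, 90 x 56 x 10 mm; origin at the centre of its underside. It cannot tilt or be taken out; under a press it sinks by about 0.7 mm per 10 N, at most 4 mm, and comes back. A slice should be pressed onto it with 10 to 25 N; over 45 N would crack the print.
- short_mid (a point): Centre of a short slice from another case, 62 x 56 x 12 mm with a 26 x 28 mm window; lies among the others; not to be used.
- gear: Small black printed gear, 42 mm across, 20 mm tall, lying flat; origin under its centre; leave alone.
- bracket: Black printed bracket with three cross bars, 110 x 60 x 18 mm; origin under its centre; leave alone.
- jar: Small clear jar, 44 mm across, 60 mm tall; origin under its centre; leave alone.
There are look-alikes about, which are no part of the job. Leave any pink or yellow look-alike of the spacer alone.

How it is judged:
On the way, in this order (a step that is already met when the one before it is completed fails the run):
1. The window slice lies on the base slice and its jaw end is pressed down hard onto it, the cover still away from the nest (contact force between the fingers and spacer above 3 N and contact force between spacer and base_slice above 4 N and x of the grasp point in the frame of bed above 0.012 m and horizontal distance between cover_mid and bed above 0.09 m), for 0.1 s.
2. The window slice is pressed down at its stop end and lies flat and square, the cover still away from the nest (contact force between the fingers and spacer above 3 N and contact force between spacer and base_slice above 4 N and x of the grasp point in the frame of bed below -0.012 m and horizontal distance between cover_mid and bed above 0.09 m and z of spacer_mid in the frame of bed between 0.0042 and 0.0078 m and x of spacer_mid in the frame of bed between -0.004 and 0.004 m and y of spacer_mid in the frame of bed between -0.005 and 0.005 m and angle between spacer_mid's own z axis and vertical below 0.025 rad and angle between the x axis of spacer_mid and the x axis of bed, either way round below 0.09 rad), for 0.1 s.
3. The cover lies on the flat window slice and its jaw end is pressed down hard onto it (contact force between the fingers and cover above 3 N and contact force between cover and spacer above 4 N and x of the grasp point in the frame of bed above 0.012 m and z of spacer_mid in the frame of bed between 0.0042 and 0.0078 m and x of spacer_mid in the frame of bed between -0.004 and 0.004 m and y of spacer_mid in the frame of bed between -0.005 and 0.005 m and angle between spacer_mid's own z axis and vertical below 0.025 rad and angle between the x axis of spacer_mid and the x axis of bed, either way round below 0.09 rad), for 0.1 s.
4. The cover is pressed down at its stop end and lies flat and square (contact force between the fingers and cover above 3 N and contact force between cover and spacer above 4 N and x of the grasp point in the frame of bed below -0.012 m and z of spacer_mid in the frame of bed between 0.0042 and 0.0078 m and x of spacer_mid in the frame of bed between -0.004 and 0.004 m and y of spacer_mid in the frame of bed between -0.005 and 0.005 m and angle between each of spacer_mid, cover_mid's own z axis and vertical below 0.025 rad and angle between the x axis of each of spacer_mid, cover_mid and the x axis of bed, either way round below 0.09 rad and z of cover_mid in the frame of bed between 0.0152 and 0.0188 m and x of cover_mid in the frame of bed between -0.002 and 0.006 m and y of cover_mid in the frame of bed between -0.005 and 0.005 m), for 0.1 s.
At the end, for the whole second after the job is handed in: The window slice lies flat on the base slice and the cover flat on the window slice, at rest: each within 1.8 mm of its seated height, level within 0.025 rad, within 4 mm lengthwise and 5 mm sideways of its place, and turned less than 0.09 rad from the nest's length (either way round) (z of spacer_mid in the frame of bed between 0.0042 and 0.0078 m and x of spacer_mid in the frame of bed between -0.004 and 0.004 m and y of spacer_mid in the frame of bed between -0.005 and 0.005 m and angle between each of spacer_mid, cover_mid's own z axis and vertical below 0.025 rad and angle between the x axis of each of spacer_mid, cover_mid and the x axis of bed, either way round below 0.09 rad and z of cover_mid in the frame of bed between 0.0152 and 0.0188 m and x of cover_mid in the frame of bed between -0.002 and 0.006 m and y of cover_mid in the frame of bed between -0.005 and 0.005 m and linear speed of each of spacer, cover below 0.02 m/s); the robot touches nothing.
It fails at once if the short slice shifted by more than 30 mm (distance of short_mid from where it was at the start of the episode above 0.03 m).
It fails at once if the gear shifted by more than 30 mm (distance of gear from where it was at the start of the episode above 0.03 m).
It fails at once if the bracket shifted by more than 30 mm (distance of bracket from where it was at the start of the episode above 0.03 m).
It fails at once if the jar shifted by more than 30 mm (distance of jar from where it was at the start of the episode above 0.03 m).
It fails at once if A slice pressed down with more than 45 N (contact force between spacer and base_slice above 45 N or contact force between cover and spacer above 45 N).
It also fails if it takes over 72 s, if anything falls off the work surface, if the arm or the gripper's body presses on something with over 40 N, if the wrist force passes 120 N, or if a joint passes its speed limit or range.

## Working session

There is one attempt and no reset: what is moved stays moved. The work goes in short steps, each a Python script; the robot and the scene stay as the last script left them, time stands still between calls to the robot, and variables do not carry over. Pictures are saved under pics/ and viewed, about 8 in all and at most 12, crops included, and the job is handed in when it is done.

```bash
mkdir -p pics
python3 - <<'E'
from rig import manip
import cv2,numpy as np
ims=[]
for n in("scene","side"):
    c=manip.camera(n); cv2.imwrite(f"pics/{n}0.png",c["image"][:,:,::-1]); np.savez(f"{n}0.npz",**c)
    print(n,c["fx"],c["cx"],c["cy"],np.round(c["cam_to_world"],3).tolist())
c=manip.camera("wrist");cv2.imwrite("pics/wrist0.png",c["image"][:,:,::-1]);print(c["fx"],np.round(c["mount"],4).tolist())
print(manip.get_position(),manip.get_ee_rot(),manip.get_time(),manip.get_contact_force(),manip.get_width())
E
```

```text
scene 452.7811338811172 319.3281730673007 244.96997293732787 [[0.779, 0.336, -0.529, 1.048], [0.627, -0.421, 0.655, -0.659], [-0.002, -0.842, -0.539, 0.592], [0.0, 0.0, 0.0, 1.0]]
side 510.5246053802802 320.4325060400396 229.81923093769856 [[-0.962, -0.145, 0.234, 0.254], [-0.274, 0.575, -0.771, 0.876], [-0.023, -0.806, -0.592, 0.727], [0.0, 0.0, 0.0, 1.0]]
330.7950058771441 [[-0.0008, -0.2729, 0.962, -0.1215], [1.0, -0.0014, 0.0004, 0.0], [0.0012, 0.962, 0.2729, -0.0685], [0.0, 0.0, 0.0, 1.0]]
[ 0.17493728 -0.59960645  0.25273145] [ 2.06955738  0.29694957 -2.06987358] 0.15 [ 0.16935736 -0.09294321 -0.30203327] 0.08545155829764228
```

View pics/scene0.png

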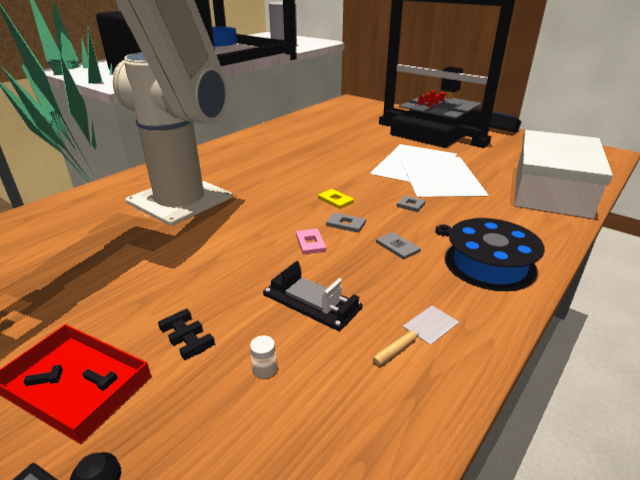

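View pics/side0.png

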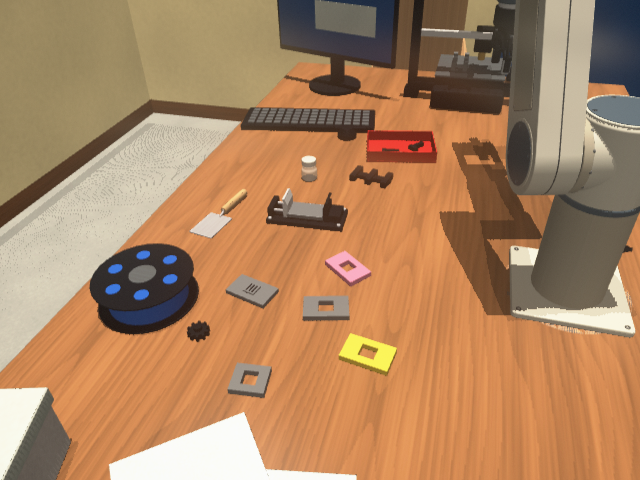

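The scene picture shows, as scene px / side px:
- **Grey window plates:** A at (346,222)/(326,308) and B at (411,203)/(249,379).
- **Cover:** grey and solid, with its boss, at (398,245)/(252,290).
- **Look-alikes:** yellow at (336,198) and pink at (311,241).
- **Nest:** about (313,292)/(307,213).

A is clearly longer than B, so A fits the long window slice and B the short one. I'll triangulate roughly, then look with the wrist camera.

```bash
cat > h.py <<'E'
import numpy as np,cv2
from scipy.spatial.transform import Rotation as Ro
from rig import manip
def ray(c,T,p):
    d=T[:3,:3]@np.array([(p[0]-c["cx"])/c["fx"],(p[1]-c["cy"])/c["fy"],1]); return T[:3,3],d/np.linalg.norm(d)
def plane(c,T,p,z):
    o,d=ray(c,T,p); return o+d*(z-o[2])/d[2]
def tri(rs):
    A=sum(np.eye(3)-np.outer(d,d) for o,d in rs); b=sum((np.eye(3)-np.outer(d,d))@o for o,d in rs)
    X=np.linalg.solve(A,b); return X,max(np.linalg.norm(np.cross(X-o,d)) for o,d in rs)
def rot(a):  # tool down, jaw axis y at world angle a
    y=np.array([np.cos(a),np.sin(a),0]);x=np.array([0,0,-1.]); return Ro.from_matrix(np.c_[x,y,np.cross(x,y)]).as_rotvec()
def wrist(name):
    p=manip.get_position();r=Ro.from_rotvec(manip.get_ee_rot()).as_matrix()
    c=dict(manip.camera("wrist")); T=np.eye(4);T[:3,:3]=r;T[:3,3]=p;T=T@c["mount"]; c["cam_to_world"]=T
    cv2.imwrite(f"pics/{name}.png",c["image"][:,:,::-1]);np.savez(name+".npz",**c);return c
E
python3 - <<'E'
from h import *
S=np.load("scene0.npz");D=np.load("side0.npz")
for n,a,b in[("A",(346,222),(326,308)),("B",(411,203),(249,379)),("cover",(398,245),(252,290)),("pink",(311,241),(348,267)),("yellow",(336,198),(368,353)),("stoptop",(288,268),(328,200)),("jawtop",(332,287),(288,197)),("nest",(313,296),(307,215)),("gear",(443,230),(198,330)),("jar",(263,372),(309,178))]:
    X,e=tri([ray(S,S["cam_to_world"],a),ray(D,D["cam_to_world"],b)]);print(n,X.round(3),round(e,4))
for a in np.radians([-90,-45,0,45,90,135]):
    for p in([.5,-.05,.25],[.45,-.3,.25]):
        q=manip.solve_ik(p,rot(a));print(np.degrees(a),p,None if q is None else np.round(q,2))
E
```

```text
A [0.457 0.184 0.005] 0.0001
B [0.538 0.382 0.007] 0.0006
cover [0.619 0.172 0.005] 0.0005
pink [0.444 0.054 0.006] 0.0014
yellow [0.354 0.275 0.007] 0.0007
stoptop [ 0.532 -0.118  0.059] 0.0021
jawtop [ 0.633 -0.109  0.056] 0.001
nest [ 0.586 -0.11   0.01 ] 0.0006
gear [0.674 0.302 0.007] 0.0011
jar [ 0.64  -0.306 -0.004] 0.0008
-90.0 [0.5, -0.05, 0.25] [-0.12  0.25  1.9  -0.    0.99  1.45]
-90.0 [0.45, -0.3, 0.25] [-0.61  0.3   1.82 -0.    1.02  0.96]
-45.0 [0.5, -0.05, 0.25] [-0.12  0.25  1.9  -0.    0.99  0.66]
-45.0 [0.45, -0.3, 0.25] [-0.61  0.3   1.82 -0.    1.02  0.18]
0.0 [0.5, -0.05, 0.25] [-0.12  0.25  1.9  -0.    0.99 -0.12]
0.0 [0.45, -0.3, 0.25] [-0.61  0.3   1.82 -0.    1.02 -0.61]
45.0 [0.5, -0.05, 0.25] [-0.12  0.25  1.9  -0.    0.99 -0.91]
45.0 [0.45, -0.3, 0.25] [-0.61  0.3   1.82  0.    1.02 -1.4 ]
90.0 [0.5, -0.05, 0.25] [-0.12  0.25  1.9  -0.    0.99 -1.69]
90.0 [0.45, -0.3, 0.25] [-0.61  0.3   1.82  0.    1.02 -2.18]
135.0 [0.5, -0.05, 0.25] [-0.12  0.25  1.9   0.    0.99 -2.48]
135.0 [0.45, -0.3, 0.25] None
```

Run:
```python
from h import *
a=-np.pi/2
manip.move_to([.55,-.04,.24],rot(a)); manip.hold(.3);wrist("w1")
manip.servo_line([.55,.12,.24],rate=.3); manip.hold(.3);wrist("w2")
print(manip.get_time())
cv2.imwrite("pics/both.png",np.hstack([cv2.resize(cv2.imread(f"pics/w{i}.png"),(400,300)) for i in(1,2)]))
```

```text
3.9333
```

View pics/w1.png

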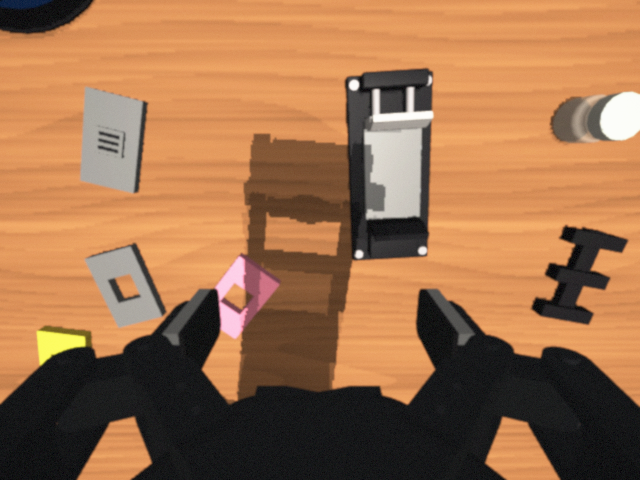

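View pics/w2.png

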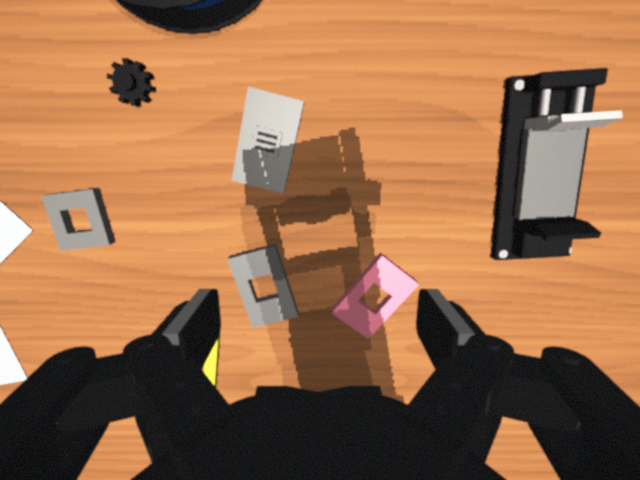

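w1 shows the cover at (113,140) with its vent lines upwards. The long window slice is at (125,284), pink at (245,295), yellow at (62,345), and the nest at (392,165) with its aluminium jaw at the top (+x) end. w2 also shows the short slice at (78,218), clearly nearly square. I'll now measure, and confirm the pick in one enlarged crop.

```bash
cat > m.py <<'E'
from h import *
def blobs(c,box,smax=60,vmin=60):
    x0,y0,x1,y1=box; hsv=cv2.cvtColor(c["image"],cv2.COLOR_RGB2HSV)[y0:y1,x0:x1]
    m=((hsv[...,1]<smax)&(hsv[...,2]>vmin)).astype(np.uint8)
    k=max(cv2.findContours(m,cv2.RETR_EXTERNAL,cv2.CHAIN_APPROX_NONE)[0],key=cv2.contourArea)+np.array([x0,y0])
    return k
E
python3 - <<'E'
from m import *
C={i:dict(np.load(f"w{i}.npz")) for i in(1,2)}
im=C[1]["image"].copy()
tops={}
for n,b,z in[("spacer",(70,232,175,335),.012),("cover",(68,75,160,205),.010)]:
    c=C[1]; g=cv2.cvtColor(c["image"],cv2.COLOR_RGB2GRAY)
    k=blobs(c,b); mask=np.zeros(g.shape,np.uint8);cv2.drawContours(mask,[k],-1,255,-1)
    v=g[mask>0]; t,_=cv2.threshold(v.reshape(-1,1),0,255,cv2.THRESH_OTSU)
    kt=blobs(c,b,60,int(t)); 
    for nm,kk in(("all",k),("top",kt)):
        r=cv2.boxPoints(cv2.minAreaRect(kk)); W=np.array([plane(c,c["cam_to_world"],p,z)[:2] for p in r])
        e=[W[1]-W[0],W[2]-W[1]];L=max(e,key=np.linalg.norm)
        print(n,nm,r.round(0).tolist(),"ctr",W.mean(0).round(4),"edges",[round(np.linalg.norm(q),4) for q in e],"ang",round(np.degrees(np.arctan2(L[1],L[0]))%180,1),"otsu",t)
        cv2.drawContours(im,[r.astype(int)],-1,(0,255,0) if nm=="top" else (255,0,0),1)
# screws: bright blobs
for i,gs in((1,[(354,85),(429,80),(422,251),(359,254)]),(2,[(519,85),(503,254)])):
    g=cv2.cvtColor(C[i]["image"],cv2.COLOR_RGB2GRAY).astype(float);o=[]
    for x,y in gs:
        w=np.clip(g[y-6:y+7,x-6:x+7]-110,0,None);Y,X=np.mgrid[y-6:y+7,x-6:x+7];o.append((float((w*X).sum()/w.sum()),float((w*Y).sum()/w.sum())))
    C[i]["s"]=o; print(np.round(o,1).tolist())
R=lambda i,p:ray(C[i],C[i]["cam_to_world"],p)
for a,b in((0,0),(3,1)): print("screw",tri([R(1,C[1]["s"][a]),R(2,C[2]["s"][b])]))
P=np.array([plane(C[1],C[1]["cam_to_world"],p,.013)[:2] for p in C[1]["s"]]);print(P.round(4).tolist(),"ctr",P.mean(0),"ang",np.degrees(np.arctan2(*(P[0]+P[1]-P[2]-P[3])[::-1])))
A=cv2.resize(im[65:345,60:180],None,fx=2.1,fy=2.1,interpolation=cv2.INTER_CUBIC)
B=cv2.resize(C[2]["image"][65:345,220:320],None,fx=2.1,fy=2.1,interpolation=cv2.INTER_CUBIC)
N=cv2.resize(im[60:270,335:445],None,fx=2.8,fy=2.8,interpolation=cv2.INTER_CUBIC)
cv2.imwrite("pics/crop1.png",np.hstack([A,B,N])[:,:,::-1]);print(A.shape,B.shape,N.shape)
E
```

```text
spacer all [[85.0, 259.0], [128.0, 239.0], [164.0, 314.0], [120.0, 335.0]] ctr [0.4578 0.1817] edges [np.float64(0.0576), np.float64(0.0966)] ang 16.1 otsu 124.0
spacer top [[85.0, 259.0], [127.0, 240.0], [162.0, 315.0], [119.0, 335.0]] ctr [0.4572 0.1829] edges [np.float64(0.0558), np.float64(0.0964)] ang 15.5 otsu 124.0
cover all [[76.0, 187.0], [85.0, 87.0], [144.0, 93.0], [135.0, 192.0]] ctr [0.6196 0.1715] edges [np.float64(0.1014), np.float64(0.0575)] ang 163.5 otsu 130.0
cover top [[76.0, 187.0], [85.0, 87.0], [143.0, 93.0], [133.0, 192.0]] ctr [0.6196 0.1723] edges [np.float64(0.1014), np.float64(0.056)] ang 163.4 otsu 130.0
[[353.6, 84.6], [431.6, 80.1], [423.0, 250.9], [358.9, 254.1]]
[[519.0, 84.5], [503.0, 254.0]]
screw (array([ 0.67164251, -0.07517229,  0.01587028]), np.float64(0.00010995898430288808))
screw (array([ 0.49935952, -0.08581157,  0.01538704]), np.float64(0.00016960072329091878))
[[0.6722, -0.0755], [0.6761, -0.1508], [0.5024, -0.1572], [0.4987, -0.0861]] ctr [ 0.5873442  -0.11738584] ang 2.8124323863485037
(588, 252, 3) (588, 210, 3) (588, 308, 3)
```

View pics/crop1.png

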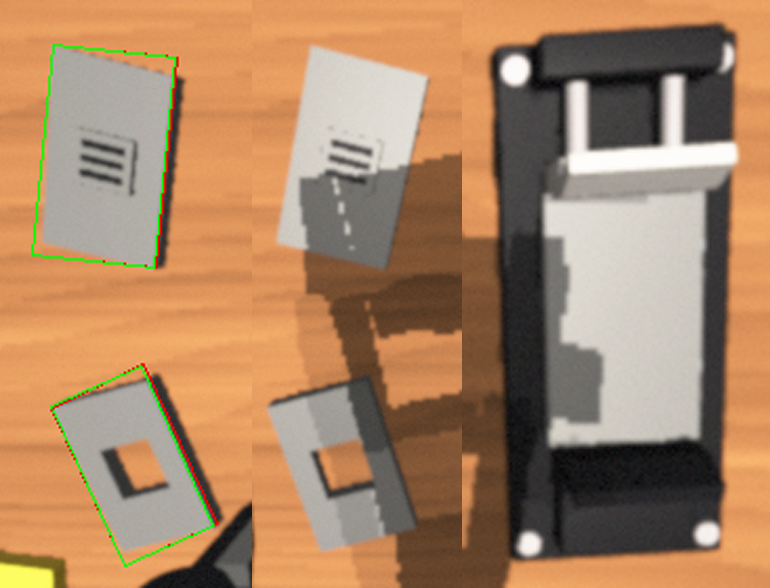

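The crop confirms A as the long window slice (about 90x56) and the cover as boss up, with vent lines. Image tilt skews the image-space rectangles, so I'll fit them in the table plane instead and triangulate corners for height.

Run:
```python
from m import *
C={i:dict(np.load(f"w{i}.npz")) for i in(1,2)}
R=lambda i,p:ray(C[i],C[i]["cam_to_world"],p)
o1=np.array([60,65]);o2=np.array([220,65])
for n,P1,P2 in[("cover",[(53,45),(178,78),(155,268),(42,243)],[(59,45),(176,77),(135,268),(25,243)]),("spacer",[(51,408),(215,525),(125,550)],[(16,405),(164,525),(71,550)])]:
    for a,b in zip(P1,P2):
        X,e=tri([R(1,np.array(a)/2.1+o1),R(2,np.array(b)/2.1+o2)]);print(n,X.round(4),round(e,4))
c=C[1];T=c["cam_to_world"]
for n,b,z,v in[("spacer",(70,232,175,335),.012,124),("cover",(68,75,160,205),.010,130)]:
    k=blobs(c,b,60,v).reshape(-1,2); W=np.array([plane(c,T,p,z)[:2] for p in k]).astype(np.float32)*1000
    r=cv2.minAreaRect(W);q=cv2.boxPoints(r);e=[q[1]-q[0],q[2]-q[1]];L=max(e,key=np.linalg.norm)
    print(n,np.round(r[0],1),np.round(r[1],1),"ang",np.degrees(np.arctan2(L[1],L[0]))%180)
# nest
g=cv2.cvtColor(c["image"],cv2.COLOR_RGB2GRAY)
lo=[];hi=[]
for y in list(range(140,216,4)):
    row=g[y,350:440].astype(int); ok=np.where(row>75)[0]+350; ok=ok[(ok>358)&(ok<428)]
    lo.append(plane(c,T,(ok.min()-.5,y),.026)[:2]);hi.append(plane(c,T,(ok.max()+.5,y),.026)[:2])
for nm,L in(("+y",lo),("-y",hi)):
    L=np.array(L);f=np.polyfit(L[:,0],L[:,1],1);print(nm,"ang",np.degrees(np.arctan(f[0])),"y at .587",np.polyval(f,.587),"res",np.std(L[:,1]-np.polyval(f,L[:,0])))
S=[plane(c,T,p,.0156)[:2] for p in[(353.6,84.6),(423,250.9),(358.9,254.1)]];print("scr",np.round(S,4).tolist(),"ctr",(S[0]+S[1])/2,"ang",np.degrees(np.arctan2(*(S[0]-S[2])[::-1])))
# end edges of bed: column profile at mid
print(g[100:235,395].tolist())
```

```text
cover [0.6714 0.1865 0.0103] 0.0
cover [0.6576 0.1324 0.0063] 0.0002
cover [0.5675 0.1541 0.0119] 0.0001
cover [0.5801 0.2087 0.0117] 0.0001
spacer [0.4945 0.2192 0.0141] 0.0007
spacer [0.4235 0.1422 0.0128] 0.0001
spacer [0.4079 0.1951 0.0128] 0.0001
spacer [458.5 182.3] [90.2 55.4] ang 15.480729
cover [619.6 171.2] [55.6 93.5] ang 165.86717
+y ang 3.792842350861054 y at .587 -0.0871620006222402 res 0.00040291554200217193
-y ang 3.275417468403605 y at .587 -0.14444501500562612 res 0.0002976860043514213
scr [[0.6718, -0.0752], [0.5032, -0.1563], [0.4996, -0.0858]] ctr [ 0.58751395 -0.11577402] ang 3.520293512782167
[63, 63, 62, 67, 63, 65, 65, 63, 66, 63, 64, 67, 128, 226, 250, 252, 253, 253, 252, 251, 234, 184, 162, 165, 162, 162, 160, 158, 149, 150, 163, 177, 196, 212, 213, 211, 213, 213, 212, 212, 213, 212, 212, 212, 211, 213, 213, 211, 210, 210, 210, 209, 210, 211, 211, 211, 209, 210, 211, 212, 210, 211, 208, 208, 208, 207, 207, 207, 207, 206, 208, 207, 208, 205, 205, 206, 205, 206, 207, 208, 207, 205, 205, 204, 204, 205, 205, 207, 205, 203, 204, 203, 205, 203, 203, 200, 205, 205, 203, 204, 202, 204, 203, 203, 202, 201, 202, 203, 203, 201, 201, 200, 200, 200, 199, 199, 193, 149, 80, 27, 15, 18, 13, 22, 20, 28, 28, 24, 24, 26, 26, 23, 23, 23, 26]
```

```bash
cat >> h.py <<'E'
NEST=np.array([.5875,-.1158]);NA=np.radians(3.53);NR=np.array([[np.cos(NA),-np.sin(NA)],[np.sin(NA),np.cos(NA)]])
def bed(x,y,z): return np.r_[NEST+NR@[x,y],z]
def grasp(xy,ang,z=.020):
    o=rot(np.radians(ang)-np.pi/2)
    manip.command_gripper(.074)
    manip.move_to([*xy,.09],o); manip.servo_line([*xy,z],rate=.12)
    manip.command_gripper(.03,50); print("width",manip.get_width())
    manip.servo_line([*xy,.12],rate=.2)
def F(): return np.round(manip.get_contact_force(),1)
E
python3 - <<'E'
from h import *
c=dict(np.load("w1.npz"));print("stop edge bedframe",NR.T@(plane(c,c["cam_to_world"],(395,217.5),.026)[:2]-NEST))
grasp([.4585,.1823],15.5)
manip.move_to(bed(.001,0,.12),rot(NA-np.pi/2)); manip.hold(.3)
print("width",manip.get_width(),"F",F(),manip.get_position()-bed(.001,0,.12)); wrist("w3"); print(manip.get_time())
E
```

```text
stop edge bedframe [-0.04447969 -0.00212863]
width 0.05423720022701664
width 0.05480339351901145 F [-0.1 -0.6 -0.3] [4.70672489e-05 9.50686686e-04 1.23560231e-04]
8.275
```

View pics/w3.png

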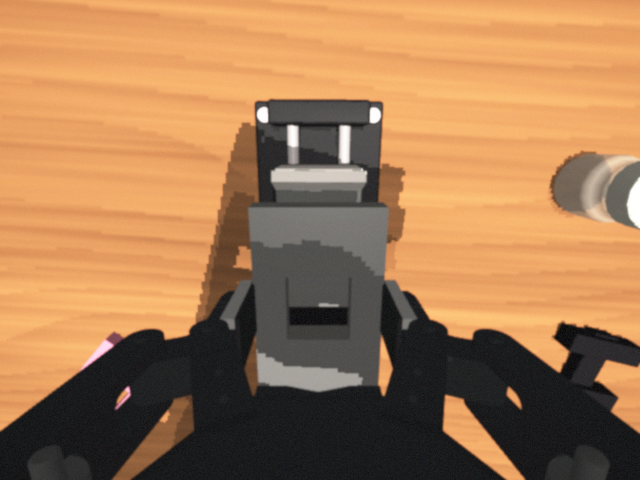

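The slice is held level and square over the nest. Its jaw-end edge is at row ~207, and the window's top rim spans rows ~277-338. I'll check the grip offset, then lower in steps.

```bash
cat >> h.py <<'E'
def lower(x,z0,z1,fmax=14,step=.004):
    z=z0
    while z>z1+1e-5:
        z=max(z-step,z1); manip.servo_line(bed(x,0,z),rate=.05); f=F()
        print(round(z,4),f,end=" ")
        if f[2]>fmax: print("stop");break
    print(manip.get_position().round(4))
E
python3 - <<'E'
from h import *
c=dict(np.load("w3.npz"));T=c["cam_to_world"]
for p in[(318,207.5),(318,277),(318,338),(250,209),(386,209)]: print(p,(NR.T@(plane(c,T,p,.112)[:2]-NEST)).round(4))
E
```

```text
(318, 207.5) [0.0446 0.0008]
(318, 277) [0.0149 0.0008]
(318, 338) [-0.0144  0.0008]
(250, 209) [0.044  0.0279]
(386, 209) [ 0.044  -0.0263]
```

Run:
```python
from h import *
manip.servo_line(bed(.0015,-.0007,.095),rate=.15)
lower(.0015,.095,.048,fmax=16,step=.006)
print(manip.get_time())
```

```text
0.089 [-0.6 -0.1 -0.3] 0.083 [ 0.4 -0.3 -0.8] 0.077 [ 0.4 -0.4 -0.2] 0.071 [-0.2  0.4 -1.6] 0.065 [ 3.1 -0.2 -2.3] 0.059 [ 4.6 -1.4 -2.2] 0.053 [ 5.7 -0.8 -1.9] 0.048 [ 5.1 -0.3  0. ] [ 0.5895 -0.1157  0.0477]
10.7083
```

```bash
cat >> h.py <<'E'
def press(x,z0,target=15,zmin=0):
    manip.servo_line(bed(x,0,z0+.006),rate=.2); z=z0+.001; b=F()[2]; l=[]
    while z>zmin:
        z-=.0006; manip.servo_line(bed(x,0,z),rate=.02); f=F()[2]-b; l.append((round(z,4),round(float(f),1)))
        if f>target: break
    manip.hold(.5); print("press",x,l[-8:],"held",F()-[0,0,b],manip.get_position().round(4))
    manip.servo_line(bed(x,0,z0+.012),rate=.2)
E
python3 - <<'E'
from h import *
manip.command_gripper(.075); print(F())
manip.servo_line(bed(.0,0,.085),rate=.2); manip.command_gripper(0,20); print(manip.get_width(),F())
press(.028,.062,zmin=.052); print(manip.get_time())
wrist("w4")
E
```

```text
[0.5 0.3 0.4]
-0.00043051620909368283 [ 0.3  0.4 -0.1]
press 0.028 [(0.0612, 0.1), (0.0606, 0.1), (0.06, 1.3), (0.0594, 3.5), (0.0588, 8.4), (0.0582, 9.9), (0.0576, 13.3), (0.057, 15.3)] held [-4.7  1.4 15.4] [ 0.6157 -0.1141  0.0586]
15.8333
```

View pics/w4.png

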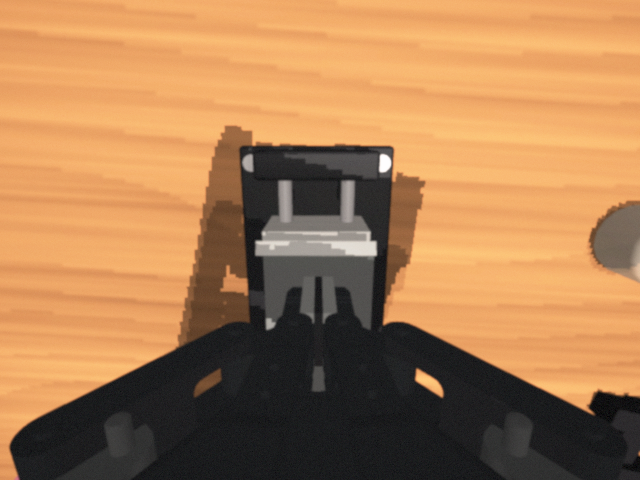

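The slice is in and the jaw is pushed out. The measured TCP z of 58.6 mm at 15 N means its top is at ~36.6 mm, which is the seated height less the cushion's sink. I'll re-press the jaw end a bit harder, then press the stop end.

Run:
```python
from h import *
press(.028,.060,target=20,zmin=.052)
press(-.028,.063,target=20,zmin=.051); print(manip.get_time())
manip.servo_line(bed(-.028,0,.10),rate=.2)
manip.servo_line(bed(-.08,0,.15),rate=.3); manip.hold(.2);wrist("w5");print(manip.get_time())
```

```text
press 0.028 [(0.0598, 0.1), (0.0592, 4.5), (0.0586, 6.5), (0.058, 9.9), (0.0574, 13.4), (0.0568, 17.0), (0.0562, 20.0), (0.0556, 23.2)] held [-8.   1.  22.8] [ 0.6158 -0.1141  0.0581]
press -0.028 [(0.0604, -0.2), (0.0598, -0.1), (0.0592, 4.0), (0.0586, 8.8), (0.058, 11.3), (0.0574, 16.2), (0.0568, 19.9), (0.0562, 23.2)] held [-6.8  1.7 23.7] [ 0.5596 -0.1176  0.0582]
23.9333
24.85
```

View pics/w5.png

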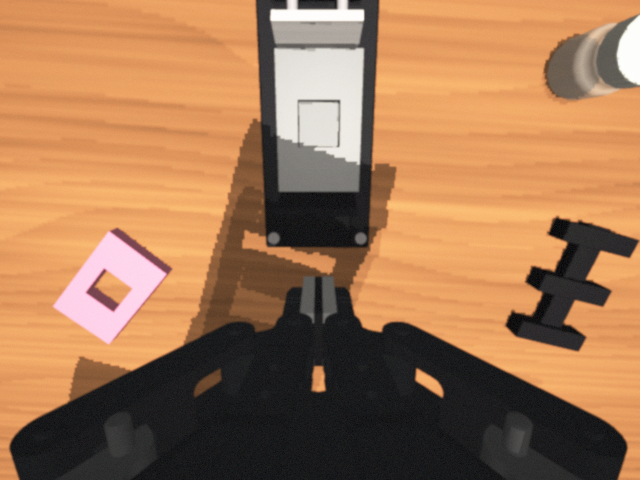

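The window slice lies flat and square: both ends stopped hard at the same height (58.1 and 58.2 mm at 23 N), and its window at (319,123) is centred. Next is the cover.

Run:
```python
from h import *
grasp([.6196,.1712],-14.1,z=.019)
manip.move_to(bed(.003,0,.125),rot(NA-np.pi/2)); manip.hold(.3)
print("width",manip.get_width(),"F",F()); wrist("w6"); print(manip.get_time())
```

```text
width 0.054442389519762345
width 0.054603039578280006 F [-0.3  0.6 -1. ]
29.925
```

View pics/w6.png

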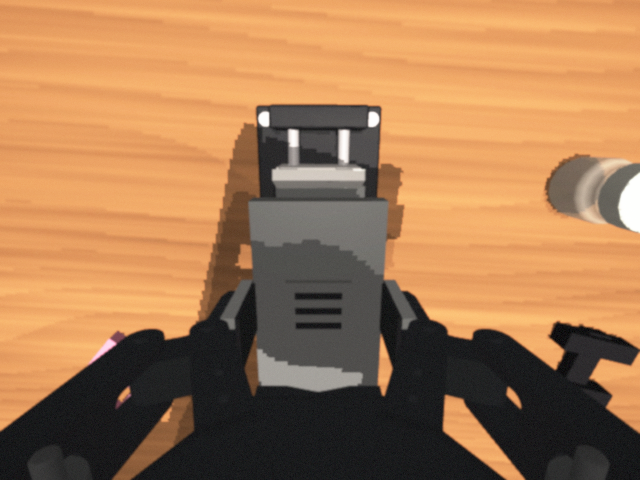

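The cover is held square with its boss up; its jaw-end edge is at row ~200 and the vents at (318,311). I'll correct x from that edge and lower.

Run:
```python
from h import *
c=dict(np.load("w6.npz"))
e=(NR.T@(plane(c,c["cam_to_world"],(318,200.5),.116)[:2]-NEST))[0]; off=e-.047-.003
x=float(np.clip(.0035-off,.001,.006)); print("edge",e,"off",off,"x",x)
manip.servo_line(bed(x,-.0007,.108),rate=.15)
lower(x,.108,.059,fmax=16,step=.007)
manip.command_gripper(.075); print(F())
manip.servo_line(bed(.002,0,.10),rate=.2); manip.command_gripper(0,20); print(manip.get_width(),F())
press(.031,.072,target=19,zmin=.062); print(manip.get_time())
```

```text
edge 0.04948615163415963 off -0.0005138483658403735 x 0.004013848365840374
0.101 [-0.1  0.   0.7] 0.094 [-0.6 -0.3 -0.8] 0.087 [ 0.6 -0.4 -0.3] 0.08 [-0.5 -0.5 -0.2] 0.073 [-2.8 -0.6  0.9] 0.066 [-0.2 -0.7 -3.2] 0.059 [-0.1  0.  -2.2] [ 0.5914 -0.1155  0.0585]
[0.2 0.3 0.6]
-0.00010984989058701319 [ 0.8  0.1 -0.9]
press 0.031 [(0.07, 2.0), (0.0694, 4.0), (0.0688, 7.4), (0.0682, 9.1), (0.0676, 12.0), (0.067, 15.2), (0.0664, 18.3), (0.0658, 22.4)] held [-7.   0.7 20.7] [ 0.6188 -0.114   0.0681]
37.9
```

Run:
```python
from h import *
press(-.029,.073,target=20,zmin=.061); print(manip.get_time())
manip.servo_line(bed(-.029,0,.11),rate=.2)
manip.servo_line(bed(-.08,0,.15),rate=.3); manip.hold(.2);wrist("w7");print(F())
c=manip.camera("side");i=cv2.resize(c["image"][170:250,240:370],None,fx=3.7,fy=6,interpolation=cv2.INTER_CUBIC)[:,:,::-1]
w=cv2.imread("pics/w7.png")[0:260,200:440]; w=cv2.resize(w,None,fx=480/260,fy=480/260)
i=cv2.resize(c["image"][175:255,260:360],(600,480),interpolation=cv2.INTER_CUBIC)[:,:,::-1]
cv2.imwrite("pics/fin.png",cv2.resize(np.hstack([w,i]),None,fx=.76,fy=.76)); print(manip.get_time())
```

```text
press -0.029 [(0.071, 0.6), (0.0704, -0.3), (0.0698, 0.6), (0.0692, 5.4), (0.0686, 8.3), (0.068, 13.0), (0.0674, 17.0), (0.0668, 20.1)] held [-7.1  1.1 20.7] [ 0.5586 -0.1176  0.0685]
42.2833
[ 0.2  0.8 -0.7]
43.225
```

View pics/fin.png

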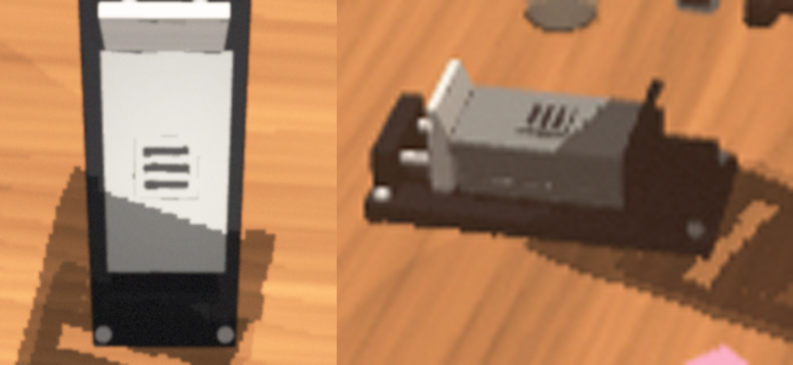

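The stack is flush, level and square, with the boss up and the ends on stop and jaw. The robot is clear of everything, so I'm handing in.

```bash
python3 -c "
from rig import manip
manip.sign_off();print(manip.get_time())"
```

```text
the job is handed in; nothing more can be done
the job is handed in; nothing more can be done
```

The case is built and the job was handed in with the robot's clock at about 43 s, well under the 72 s limit. The hand-in gives no verdict.

- **Window slice:** I put it on the base slice and pressed the jaw end twice, at 15 N and 23 N, then the stop end at 24 N. Both ends stopped hard at the same height (tool at 58.1 and 58.2 mm), and this was done before I fetched the cover.
- **Cover:** I put it on boss up and pressed the jaw end at about 21 N, then the stop end at about 21 N. Tool heights were 68.1 and 68.5 mm, within about 1 mm of the expected seated heights and level to about 0.007 rad. The highest single press reading was 24 N, well under the 45 N limit.
- **Last pictures:** The stack looks flush and square between stop and jaw, and the robot is clear of everything. The jar and bracket look undisturbed. I took no final look at the gear or the short slice, but the arm did not work near either.
- **Disagreements:** While lowering the window slice I read a sideways force of about 5 N, which vanished on release. One cover corner came out at 6 mm height instead of about 10 mm, which I put down to a hand-read pixel.

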